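Screw home the two rear covers of a headlamp

ROBOT

A 6-joint arm with a two-finger parallel gripper is mounted at the origin on the work surface. World frame = base frame: x ahead of the robot, y to its left, z up, the work surface at z = 0. Lengths are in m, angles in rad, forces in N, time in s.
With the tool pointing down it reaches from about 0.325 to 0.9 m from the base axis. Payload 3.5 kg.
Tool frame: the origin (TCP) lies on the centre line of the jaws, within the pads' length; the fingertips stand 11 mm ahead of it and the grasp point (between the pads) lies 8 mm behind it; z points along the fingers, y is the direction in which the jaws open and shut (so a half turn about z gives the same grasp; the last joint's range is limited). The gripper opens to 85 mm and grips with 20 to 120 N. Pads are 22 mm wide; open, the fingers measure 114 mm over their backs; the gripper's body (76 mm by 85 mm) begins 54 mm behind the grasp point. The pads swing forward as they close: fully open they stand 13 mm farther back than shut.
Start: joints at [-0.103, 0.276, -0.026, 1.268, 0, 1.467], TCP at [0.625, -0, 0.242] pointing down, gripper open.
Joint ranges: [-3.12, 3.12], [-0.85, 1.88], [-1.08, 1.24], [-1.95, 2.15], [-1.57, 1.53], [-3.14, 3.14]. Speed limits (rad/s): [2.57, 2.57, 3.14, 3.14, 3.14, 3.14].

INTERFACE

Orientations are given as a unit quaternion [w, x, y, z].
In Python, from station import arm, capture, boxes_of, trace gives the robot as it stands.
- The arm moves only by the tool step_arm, never from a script. Its argument "increments" is a list of rows, each an object with "fingers": the closure, from 0 (fully open) to 1 (shut); "linear": the shift along the tool's x, y, z in mm, a list of three; "rot": the turn, a rotation vector about the tool's x, y, z in degrees, a list of three. A call has 1 to 5 rows; each row is the pose to reach, as a shift and turn from the pose measured when the call began, along the tool's axes at that moment; what a row does not reach only later rows make up. A row lasts 1/10 s, in which the tool goes at most 50 mm and 8.59 degrees, less where a joint would pass 70% of its speed; a pose out of reach is approached as far as the arm can. A call with a gripper value outside its range is refused whole. The fingers move at their own pace and stop on an object; "squeeze" is the grip in N (left out, the last holds). Time passes only in rows, so rows that repeat a pose let the fingers close. It gives the time, the measured TCP pose, the force and the opening at its end, in the units of the state.
- arm.get_state(): the state, without advancing time (a new reading comes with each control period).
- capture(name): name is "scene" or "side" or "wrist"; returns a dict with "frame" (384x512x3 uint8, red, green, blue), "range_z" (384x512 float32, m along the optical axis (not along the pixel's ray), 0 where there is no reading), "fx", "fy", "cx", "cy" (pixels), "rvec" (rotation vector, rad) and "tvec" (3), from world to camera coordinates, as OpenCV has them; the wrist camera has in their place "mount" (4x4, takes a point from camera to tool coordinates, whose origin is the TCP and whose axes are the flange's). Camera axes: x right, y down, z forward; pixel columns grow to the right and rows downward; lengths in m; the calibration is good to about 2 mm. A picture is of the moment at which its call begins: read the wrist's pose just before it.
- arm.hand_in(): hands the job in, once; it reports no verdict.
Trained networks look in the newest picture that a camera, given by its name, has taken for a name from the list of things; names that differ only in an ending like _2 or _b are one class to them, and where a whole thing is asked for, a point or a joint stands for the part that bears it (a point fixed in the world has none). Each returns a list of dicts, best first, with "score" (0 to 1); they miss things now and then, are a little off and sometimes report something else, mostly with a low value. They report only what shows in the picture. A call takes as long as a camera call. They do not tell look-alikes from the thing itself.
- boxes_of(query, camera): "xy" ([column, row] in pixels, amid what is visible of it).
- trace(query, camera): "pixels" (384x512 bool, what is visible of it) and "xy" ([column, row] in pixels, amid what is visible of it).
The state is a dict: "time_s": time; "qpos": joint angles; "dq": joint speeds; "joint_torque": joint torques, N m; "ee_pos": TCP position; "orientation": TCP orientation; "wrist_force": force on the tool from outside, world axes, zero at the start; "wrist_torque": the same for the moment, N m; "finger_gap": finger opening in m.
Only numpy, scipy, OpenCV 4.12 (cv2) and the standard library are available. Lean on these libraries where they do the work, as an engineer would, in place of code of your own. Each camera call takes 0.05 s, during which the arm holds its last target. There are 200 camera calls.

TASK

The headlamp lies lens-down on the bench and its two round rear covers have only been laid on their threaded necks. Turn each cover back (counter-clockwise from above) until it drops into its thread, then screw it forward (clockwise) until it stops, fully home on the rim. Leave the aim wheels and the loose parts lying about as they are.

Things in the scene. Friction and masses are not known exactly. Their poses are not given: they have to be found in the camera images.
- low_cover: The larger cover (low beam), black plastic, loose, about 200 g: round flange 110 mm across, 5 mm thick, with three upright radial wings on top at 0, 120 and 240 degrees from its x axis: 12 mm thick, 20 mm high above the flange's top, reaching from the hub (22 mm across) to 53 mm from the axis. Origin: centre of the flange's underside, z up. A plug with three lugs reaches down into the neck.
- high_cover: The smaller cover (high beam), about 150 g, same design: flange 98 mm across, 5 mm thick, three wings at 0, 120 and 240 degrees from its x axis, 12 mm thick, 20 mm high, reaching to 47 mm from the axis; hub 22 mm across. Origin: centre of the flange's underside. Threads are greased; a cover not yet in its thread is held only by its weight: it turns with about 1 N at a wing's outer half and tips if pushed hard.
- low_neck: Threaded grey low-beam neck, fixed on the lamp, 101 mm across. Origin: centre of its rim, 160 mm above the bench, z up. Right-handed thread, three equal starts, so angles repeat every 120 degrees. Laid on, the flange stands 11 mm above the rim and the cover's yaw relative to the neck is 4 to 68 degrees; turned clockwise from there it only jams at 0 degrees, still 11 mm up.
- high_neck: The high-beam neck, 89 mm across, origin at its rim's centre, 160 mm above the bench; heights and angles as for the low neck. On both, a cover turned counter-clockwise drops about 7 mm at 88 to 92 degrees and meets a stop at 98 degrees; turned clockwise from there it runs 4 mm down the thread to a hard stop at 0 degrees, flange on the rim: fully home.
- lamp: The headlamp, fixed on the bench: grey housing about 460 mm long (along its y axis) and 240 mm wide, rear panel facing up 118 mm above the bench. Origin on the bench below its middle. The two necks stand 174 mm apart on the panel.
- motor_top (a point): Top centre of the black levelling motor, an upright cylinder 42 mm across standing on the panel between the necks on the far side, top at 154 mm.
- wheel0_top (a point): Top centre of a white toothed aim wheel, 50 mm across and 9 mm thick, top at 157 mm, on the panel between the necks on the robot's side.
- wheel1_top (a point): Top centre of the other white aim wheel, the same size, beside the high-beam neck on the far side.
- aim_wheel0 (a joint): Turn of the aim wheel whose top is wheel0_top, 0 at the start; must stay as it is.
- aim_wheel1 (a joint): Turn of the aim wheel whose top is wheel1_top, 0 at the start; must stay as it is.
- clip_mid (a point): Black snap retainer, a tube 28 mm across with a 40 mm foot, 62 mm high, standing loose on the lamp's panel near the high-beam neck, on the robot side; the point is at its centre, 31 mm up.
- bulb_mid (a point): Halogen bulb standing loose on the bench on its black base (58 mm across), 76 mm high; the point is on its axis 38 mm up.
- driver_grip (a point): Screwdriver, 200 mm long, lying loose on the bench beyond the lamp; the point is in its handle.
Things that resemble listed ones, but are neither listed nor needed, are in the scene too. What is shaped like the low_cover but pink or turquoise is not meant.

How it is judged:
By the outcome, as a careful person would: the job done as asked, in the order asked, and still so for the second after the job is handed in, with the robot touching nothing.
It also fails if it takes over 67 s, if anything falls off the work surface, if the arm or the gripper's body presses on something with over 40 N, if the wrist force passes 120 N, or if a joint passes its speed limit or range.

## Working session

There is one attempt and no reset: what is moved stays moved. The work goes in short steps, Python scripts to look and compute and a tool call to move; the robot and the scene stay as the last step left them, time stands still between calls to the robot, and variables do not carry over. Pictures are saved under pics/ and viewed, about 8 in all and at most 12, crops included, and the job is handed in when it is done.

Besides the shell and the picture viewer there is one more tool, called after "Request:" as name([rows], argument=value, ...), one row to a line, values as JSON. step_arm: Moves the arm, as the interface text tells. Its arguments: {"type":"object","properties":{"increments":{"type":"array"},"squeeze":{"type":"number"}},"required":["increments"]}

```bash
mkdir -p pics; ls
cat > h.py <<'E'
import numpy as np, cv2
from station import arm, capture, boxes_of, trace
from scipy.spatial.transform import Rotation as R
def cam2world(c, st=None):
    T=np.eye(4)
    if 'mount' in c:
        q=st['orientation']; T[:3,:3]=R.from_quat([q[1],q[2],q[3],q[0]]).as_matrix(); T[:3,3]=st['ee_pos']
        return T@np.array(c['mount'])
    r=R.from_rotvec(np.ravel(c['rvec'])).as_matrix(); T[:3,:3]=r.T; T[:3,3]=-r.T@np.ravel(c['tvec']); return T
def cloud(c, st=None):
    z=c['range_z']; v,u=np.mgrid[:z.shape[0],:z.shape[1]]
    P=np.stack([(u-c['cx'])/c['fx']*z,(v-c['cy'])/c['fy']*z,z],-1); T=cam2world(c,st)
    W=P@T[:3,:3].T+T[:3,3]; W[z<=0]=np.nan; return W
def save(c,n): cv2.imwrite('pics/'+n+'.png', c['frame'][:,:,::-1])
E
python3 - <<'E'
from h import *
st=arm.get_state(); print({k:np.round(v,3).tolist() for k,v in st.items()})
ims=[]
for n in ['scene','side','wrist']:
    s=arm.get_state();c=capture(n); W=cloud(c,s); ims.append(c['frame'])
    print(n, np.round(cam2world(c,s)[:3,3],3))
    for q in ['low_cover','high_cover','low_neck','high_neck','lamp','motor_top','wheel0_top','clip_mid']:
        for d in trace(q,n)[:3]:
            m=d['pixels']; print(q,round(d['score'],2),np.round(d['xy']),m.sum(),np.round(np.nanmedian(W[m],0),3),np.round(np.nanpercentile(W[m][:,2],97),3))
im=np.vstack([np.hstack(ims[:2]),np.hstack([ims[2],ims[2]*0])])
cv2.imwrite('pics/a.png',cv2.resize(im[:,:,::-1],(800,600)))
E
```

```text
pics
{'time_s': 0.0, 'qpos': [-0.103, 0.277, -0.028, 1.268, -0.0, 1.467], 'dq': [0.0, -0.001, 0.001, 0.0, 0.001, 0.0], 'joint_torque': [-0.001, -44.551, 29.52, 0.016, -0.0, -0.0], 'ee_pos': [0.624, 0.0, 0.241], 'orientation': [-0.001, 0.707, 0.707, -0.001], 'wrist_force': [0.043, -0.265, -0.366], 'wrist_torque': [0.011, -0.013, 0.01], 'finger_gap': 0.085}
scene [1.228 0.264 0.831]
low_cover 0.88 [381. 227.] 1318 [0.599 0.419 0.035] 0.055
low_cover 0.84 [239. 161.] 1241 [0.591 0.061 0.178] 0.197
low_cover 0.6 [251. 294.] 1808 [0.841 0.146 0.035] 0.055
high_cover 0.9 [168. 144.] 660 [ 0.551 -0.114  0.178] 0.198
high_cover 0.32 [220. 141.] 196 [ 0.49  -0.012  0.157] 0.164
low_neck 0.74 [236. 180.] 438 [0.619 0.071 0.148] 0.171
high_neck 0.53 [174. 157.] 247 [ 0.577 -0.099  0.147] 0.161
lamp 0.71 [215. 190.] 10890 [0.633 0.006 0.118] 0.158
lamp 0.61 [238. 180.] 405 [0.619 0.073 0.148] 0.162
motor_top 0.78 [214. 191.] 11206 [0.632 0.006 0.118] 0.158
wheel0_top 0.69 [215. 141.] 176 [ 0.491 -0.011  0.157] 0.163
side [ 0.119 -0.709  0.768]
low_cover 0.95 [319. 187.] 714 [0.822 0.133 0.033] 0
[... 509 characters left out ...]
-0.022  0.155] 0.162
clip_mid 0.85 [260. 259.] 422 [ 0.447 -0.15   0.149] 0.18
wrist [0.624 0.083 0.373]
low_cover 0.92 [456.  37.] 7622 [0.826 0.134 0.033] 0.053
low_cover 0.84 [175. 127.] 23273 [0.577 0.062 0.176] 0.196
low_cover 0.68 [179. 333.] 2859 [ 0.565 -0.103  0.176] 0.195
high_cover 0.69 [179. 333.] 2828 [ 0.565 -0.103  0.176] 0.195
high_neck 0.92 [188. 287.] 1326 [ 0.568 -0.081  0.145] 0.16
lamp 0.85 [228. 204.] 51481 [ 0.597 -0.006  0.118] 0.157
lamp 0.57 [354. 223.] 1223 [ 0.752 -0.076  0.019] 0.025
motor_top 0.89 [224. 201.] 50804 [ 0.597 -0.006  0.118] 0.157
wheel0_top 0.76 [ 75. 220.] 2739 [ 0.487 -0.012  0.156] 0.161
clip_mid 0.84 [ 82. 308.] 320 [ 0.451 -0.126  0.122] 0.288
```

View pics/a.png

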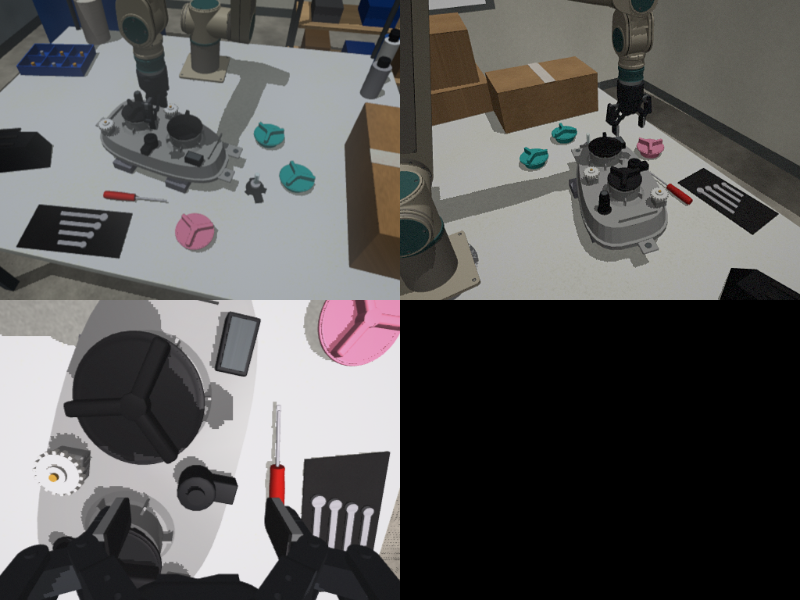

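The wrist view (bottom left) shows the low cover's disc about (175,127) in full camera pixels. The high cover is partly hidden by the gripper. The pink and turquoise covers on the bench are decoys. Next I'll fit centres and wing angles.

```bash
cat >> h.py <<'E'
from scipy.optimize import least_squares, differential_evolution
COV={'low':((.574,.061),.055,.053),'high':((.54,-.113),.049,.047)}
def sdf(p,L):  # distance outside 3-wing star
    d=[]
    for k in range(3):
        a=k*2*np.pi/3; c,s=np.cos(a),np.sin(a); x=p[:,0]*c+p[:,1]*s; y=-p[:,0]*s+p[:,1]*c
        d.append(np.hypot(np.maximum(np.abs(x-L/2)-L/2,0),np.maximum(np.abs(y)-.006,0)))
    d.append(np.maximum(np.hypot(p[:,0],p[:,1])-.011,0)); return np.min(d,0)
def fit(P,which,c0=None):
    """P Nx3 world points; returns cx,cy,yaw deg(mod 120), wing top z, flange top z"""
    c0=np.array(c0 if c0 is not None else COV[which][0]); Rf,L=COV[which][1:]
    P=P[np.isfinite(P).all(1)]; P=P[np.hypot(*(P[:,:2]-c0).T)<Rf+.012]; P=P[(P[:,2]>.155)&(P[:,2]<.205)]
    zt=np.percentile(P[:,2],95); top=P[P[:,2]>zt-.004]; fl=P[(P[:,2]<zt-.016)&(P[:,2]>zt-.024)]
    Lw=L
    def cost(v):
        a=v[2]; Rm=np.array([[np.cos(a),-np.sin(a)],[np.sin(a),np.cos(a)]])
        t=(top[:,:2]-v[:2])@Rm; f=(fl[:,:2]-v[:2])@Rm
        o=np.minimum(sdf(t,Lw),.01).mean()
        out=np.minimum(np.maximum(np.hypot(*f.T)-Rf,0),.01).mean()
        ins=(sdf(f,Lw-.002)<=.0).mean()*.004   # flange points must not lie in wings
        return o+2*out+ins
    r=differential_evolution(cost,[(c0[0]-.015,c0[0]+.015),(c0[1]-.015,c0[1]+.015),(0,2*np.pi/3)],seed=1,tol=1e-6,maxiter=150)
    return np.round([*(r.x[:2]*1000),np.degrees(r.x[2]),np.median(top[:,2])*1000,np.median(fl[:,2])*1000 if len(fl) else 0,r.fun*1000],1),len(top),len(fl)
E
python3 - <<'E'
from h import *
Ws={}
for n in ['scene','side','wrist']:
    s=arm.get_state();c=capture(n);W=cloud(c,s).reshape(-1,3)
    if n=='wrist': W=W[np.abs(W[:,1]-0)>.0]
    Ws[n]=W
print('low w',fit(Ws['wrist'],'low'),'\nlow s',fit(np.vstack([Ws['scene'],Ws['side']]),'low'))
print('high',fit(np.vstack([Ws['scene'],Ws['side']]),'high'),fit(Ws['side'],'high'))
E
```

```text
low w (array([574.8,  57.2,  62.5, 194.9, 175.6,   0. ]), 5439, 16865) 
low s (array([5.760e+02, 5.710e+01, 6.240e+01, 1.953e+02, 1.762e+02, 4.000e-01]), 434, 1336)
high (array([ 5.370e+02, -1.120e+02,  1.130e+02,  1.949e+02,  1.758e+02,
        4.000e-01]), 393, 1044) (array([ 5.364e+02, -1.125e+02,  1.135e+02,  1.943e+02,  1.752e+02,
        4.000e-01]), 250, 682)
```

Request:
step_arm([
  {"fingers": 0.08, "linear": [15, -12, 0], "rot": [0, 0, -8]},
  {"fingers": 0.08, "linear": [30, -25, 0], "rot": [0, 0, -16]},
  {"fingers": 0.08, "linear": [45, -38, 0], "rot": [0, 0, -24]},
  {"fingers": 0.08, "linear": [57, -49, 0], "rot": [0, 0, -32.4]},
  {"fingers": 0.08, "linear": [57, -49, 0], "rot": [0, 0, -32.4]},
], squeeze=30)

```text
time_s: 2.0
ee_pos: [0.5747, 0.0582, 0.2424]
orientation: [-0.0, 0.481, 0.877, -0.0]
wrist_force: [0.3, -0.6, 0.1]
finger_gap: 0.0784
```

```bash
cat >> h.py <<'E'
def tool(s):
    q=s['orientation']; M=R.from_quat([q[1],q[2],q[3],q[0]]).as_matrix()
    return M, np.degrees(np.arctan2(M[1,1],M[0,1]))
def status(which,c0=None,cams=('scene','side','wrist')):
    s=arm.get_state(); M,ya=tool(s)
    print('t',round(s['time_s'],2),'pos',np.round(np.array(s['ee_pos'])*1000,1),'yaxis',round(ya,1),'tilt',np.round(M[:2,2],3),'F',np.round(s['wrist_force'],1),'T',np.round(s['wrist_torque'],2),'gap',round(s['finger_gap']*1000,1),'q6',round(s['qpos'][5],2))
    out={}
    for n in cams:
        s=arm.get_state();c=capture(n);W=cloud(c,s).reshape(-1,3); out[n]=(c,W)
    if 'wrist' in out:
        try: print('wrist',fit(out['wrist'][1],which,c0))
        except Exception as e: print('wrist fit',e)
    if len(cams)>1: print('ext',fit(np.vstack([out[n][1] for n in cams if n!='wrist']),which,c0))
    return out
E
python3 - <<'E'
from h import *
o=status('low')
W=o['side'][1].reshape(384,512,3); 
# fingertips: lowest points of gripper above cover
m=(np.hypot(W[...,0]-.575,W[...,1]-.057)<.08)&(W[...,2]>.205)&(W[...,2]<.3)
print('tip z',np.round(np.percentile(W[m][:,2],[0,1,3,5])*1000,1),m.sum())
cv2.imwrite('pics/b.png',np.hstack([o['side'][0]['frame'][60:330,100:400],o['wrist'][0]['frame'][60:330,60:]])[:,:,::-1])
E
```

```text
t 2.0 pos [574.7  58.2 242.4] yaxis 32.5 tilt [-0.001  0.   ] F [ 0.3 -0.6  0.1] T [-0.    0.01  0.04] gap 78.4 q6 0.99
wrist (array([5.755e+02, 5.700e+01, 6.250e+01, 1.948e+02, 1.755e+02, 1.000e-01]), 4107, 12575)
ext (array([5.764e+02, 5.720e+01, 6.300e+01, 1.952e+02, 1.762e+02, 4.000e-01]), 378, 1316)
tip z [239.4 242.  243.3 245.5] 398
```

View pics/b.png

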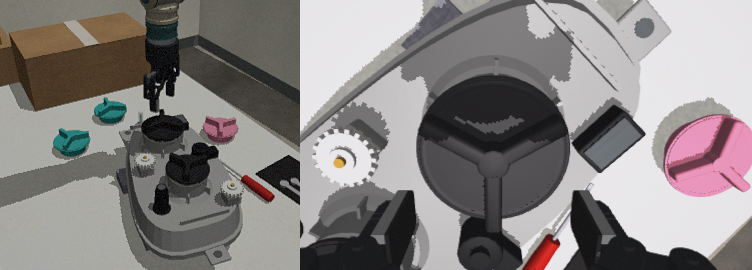

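The hub shows at (490,163) in the right crop and the tool is centred on it. The fingers sit 30° from the wings and the tips are about 2 mm ahead of the TCP. I'll lower so the fingers straddle the wings.

Request:
step_arm([
  {"fingers": 0.08, "linear": [-1.4, 0, 15], "rot": [0, 0, 0]},
  {"fingers": 0.08, "linear": [-1.4, 0, 30], "rot": [0, 0, 0]},
  {"fingers": 0.08, "linear": [-1.4, 0, 42], "rot": [0, 0, 0]},
  {"fingers": 0.08, "linear": [-1.4, 0, 52], "rot": [0, 0, 0]},
  {"fingers": 0.08, "linear": [-1.4, 0, 58], "rot": [0, 0, 0]},
])

```text
time_s: 2.65
ee_pos: [0.5771, 0.0551, 0.1833]
orientation: [-0.0, 0.483, 0.875, -0.0]
wrist_force: [-0.6, 0.3, 0.4]
finger_gap: 0.0783
```

Request:
step_arm([
  {"fingers": 0.08, "linear": [0, 0, 1], "rot": [0, 0, -3]},
  {"fingers": 0.08, "linear": [0, 0, 1], "rot": [0, 0, -6]},
  {"fingers": 0.08, "linear": [0, 0, 1], "rot": [0, 0, -9]},
  {"fingers": 0.08, "linear": [0, 0, 1], "rot": [0, 0, -12]},
  {"fingers": 0.08, "linear": [0, 0, 1], "rot": [0, 0, -15]},
])

```text
time_s: 3.15
ee_pos: [0.5777, 0.055, 0.1825]
orientation: [0.0, 0.364, 0.931, -0.0]
wrist_force: [-0.5, -0.2, 1.3]
finger_gap: 0.0781
```

```bash
python3 -c "
from h import *
status('low')"
```

```text
t 3.15 pos [577.7  55.  182.5] yaxis 47.3 tilt [ 0.001 -0.001] F [-0.5 -0.2  1.3] T [-0.   -0.06 -0.03] gap 78.1 q6 0.73
wrist (array([575.6,  57.2,  66.7, 194.9, 175.5,   1.4]), 9365, 20039)
ext (array([576.1,  57.3,  64.3, 196. , 176.4,   4.1]), 336, 981)
```

Request:
step_arm([
  {"fingers": 0.08, "linear": [1, 0, 0], "rot": [0, 0, -4]},
  {"fingers": 0.08, "linear": [2, 0, 0], "rot": [0, 0, -8]},
  {"fingers": 0.08, "linear": [2, 0, 0], "rot": [0, 0, -12]},
  {"fingers": 0.08, "linear": [2, 0, 0], "rot": [0, 0, -16]},
  {"fingers": 0.08, "linear": [2, 0, 0], "rot": [0, 0, -20]},
])

```text
time_s: 3.8
ee_pos: [0.5764, 0.0564, 0.1826]
orientation: [0.0, 0.198, 0.98, -0.0]
wrist_force: [0.2, 0.0, 0.3]
finger_gap: 0.0791
```

```bash
python3 -c "
from h import *
o=status('low')
cv2.imwrite('pics/c.png',np.hstack([o['side'][0]['frame'][100:300,150:400],o['wrist'][0]['frame'][0:384:1,:]][1:])[:,:,::-1])"
```

```text
t 3.8 pos [576.4  56.4 182.6] yaxis 67.2 tilt [ 0.001 -0.   ] F [0.2 0.  0.3] T [-0.01 -0.07 -0.07] gap 79.1 q6 0.38
wrist (array([575.7,  57.5,  89.9, 194.9, 175.5,   1.5]), 9189, 19541)
ext (array([575.7,  57.9,  88.6, 195.8, 176.4,   3.1]), 410, 1087)
```

View pics/c.png

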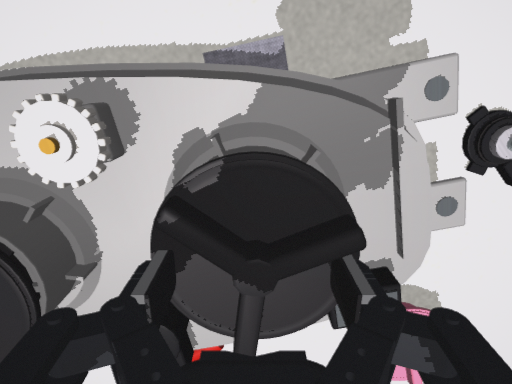

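The wrist view shows the hub at (258,255). The right finger pushes the wing that ends at (360,238), and the cover has turned about 27°.

Request:
step_arm([
  {"fingers": 0.08, "linear": [0, 0, 0], "rot": [0, 0, -4]},
  {"fingers": 0.08, "linear": [0, 0, 0], "rot": [0, 0, -8]},
  {"fingers": 0.08, "linear": [0, 0, 0], "rot": [0, 0, -12]},
  {"fingers": 0.08, "linear": [0, 0, 0], "rot": [0, 0, -16]},
  {"fingers": 0.08, "linear": [0, 0, 0], "rot": [0, 0, -20]},
])

```text
time_s: 4.45
ee_pos: [0.5769, 0.0566, 0.1829]
orientation: [0.001, 0.026, 1.0, 0.0]
wrist_force: [1.6, 1.3, 0.6]
finger_gap: 0.0784
```

```bash
python3 -c "
from h import *
status('low',cams=('wrist',))"
```

```text
t 4.45 pos [576.9  56.6 182.9] yaxis 87.0 tilt [0.002 0.   ] F [1.6 1.3 0.6] T [ 0.13 -0.24 -0.06] gap 78.4 q6 0.04
wrist (array([577.3,  58.2, 103.9, 190.6, 171. ,   2.3]), 5534, 11650)
```

Request:
step_arm([
  {"fingers": 0.08, "linear": [0, 0, 0], "rot": [0, 0, -2]},
  {"fingers": 0.08, "linear": [0, 0, 0], "rot": [0, 0, -4]},
])

```text
time_s: 4.7
ee_pos: [0.578, 0.057, 0.1835]
orientation: [0.002, -0.009, 1.0, 0.001]
wrist_force: [2.6, 2.1, 0.8]
finger_gap: 0.0784
```

```bash
python3 -c "
from h import *
o=status('low')
for n in o:
  W=o[n][1]; m=(np.hypot(W[:,0]-.576,W[:,1]-.0575)<.05)&(W[:,2]>.16)&(W[:,2]<.2); P=W[m]
  f=P[(P[:,2]<np.percentile(P[:,2],95)-.014)]; 
  A=np.c_[f[:,:2]-[.576,.0575],np.ones(len(f))]; k=np.linalg.lstsq(A,f[:,2],rcond=None)[0]; print(n,np.round(np.percentile(P[:,2],[2,20,50,90,98])*1000,1),'slope',np.round(k,3))
cv2.imwrite('pics/d.png',o['wrist'][0]['frame'][:,:,::-1])"
```

```text
t 4.7 pos [578.   57.  183.5] yaxis 91.0 tilt [0.005 0.001] F [2.6 2.1 0.8] T [ 0.42 -0.62 -0.11] gap 78.4 q6 -0.03
wrist (array([579.4,  58.5, 101.9, 193.6, 173.2,   2.5]), 4064, 10363)
ext (array([581.4,  60.1,  95.3, 196.4, 174.9,   4.9]), 215, 700)
scene [161.1 172.4 176.3 192.4 197. ] slope [0.044 0.003 0.173]
side [165.3 168.6 173.8 189.9 196.6] slope [0.098 0.001 0.171]
wrist [166.2 168.7 173.7 191.1 195.4] slope [ 0.097 -0.008  0.171]
```

View pics/d.png

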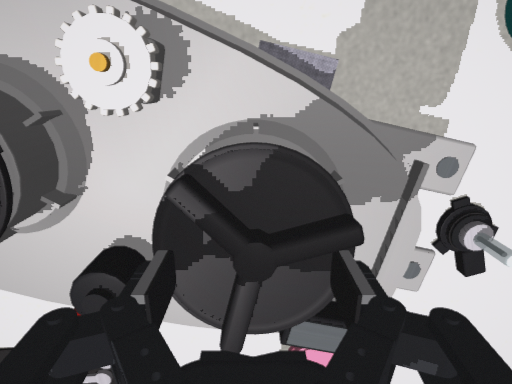

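The cover is tilted about 5.6°, with its robot side low, so it tipped or caught instead of dropping. I'll back the finger off and see whether it settles.

Request:
step_arm([
  {"fingers": 0.08, "linear": [0, 0, 0], "rot": [0, 0, 3]},
  {"fingers": 0.08, "linear": [0, 0, 0], "rot": [0, 0, 6]},
  {"fingers": 0.08, "linear": [0, 0, 0], "rot": [0, 0, 6]},
])

```text
time_s: 5.15
ee_pos: [0.5775, 0.0567, 0.1833]
orientation: [0.002, 0.045, 0.999, 0.0]
wrist_force: [0.0, -0.3, 0.8]
finger_gap: 0.0786
```

```bash
cat >> h.py <<'E'
def plane(o,c):
    c=np.array(c); ps=[]
    for n in o:
        W=o[n][1]; W=W[np.isfinite(W).all(1)]; d=np.hypot(*(W[:,:2]-c).T); P=W[(d<.048)&(W[:,2]>.155)&(W[:,2]<.2)]
        for th in (.004,.002,.0015):   # flange plane = dominant lower plane
            if th==.004:
                f=P[P[:,2]<np.percentile(P[:,2],60)]
            A=np.c_[f[:,:2]-c,np.ones(len(f))]; k=np.linalg.lstsq(A,f[:,2],rcond=None)[0]
            r=P[:,2]-np.c_[P[:,:2]-c,np.ones(len(P))]@k; f=P[np.abs(r)<th]
        r=P[:,2]-np.c_[P[:,:2]-c,np.ones(len(P))]@k; w=P[(r>.016)&(r<.023)]
        print(n,'flange plane slope xy deg',np.round(np.degrees(k[:2]),1),'z',round(k[2]*1000,1),len(f),'wing pts',len(w))
E
python3 -c "
from h import *
o=status('low'); plane(o,(.576,.0575))"
```

```text
t 5.15 pos [577.5  56.7 183.3] yaxis 84.9 tilt [0.003 0.001] F [ 0.  -0.3  0.8] T [ 0.05 -0.12 -0.05] gap 78.6 q6 0.08
wrist (array([579.5,  57.8, 102.4, 195.7, 169.5,   5.1]), 2418, 6931)
ext (array([577.2,  56. ,  24.8, 197.4, 172.8,   6.1]), 169, 272)
scene flange plane slope xy deg [0.1 0.2] z 170.1 392 wing pts 218
side flange plane slope xy deg [0.2 0.4] z 168.5 242 wing pts 145
wrist flange plane slope xy deg [0.1 0.1] z 168.7 13561 wing pts 7091
```

The cover is level now, with the flange top at 168.7 mm. That is a drop of about 7 mm, so it is in its thread. I'll lower the tool and screw clockwise.

Request:
step_arm([
  {"fingers": 0.08, "linear": [1.5, 0, 4], "rot": [0, 0, 0]},
  {"fingers": 0.08, "linear": [1.5, 0, 7], "rot": [0, 0, 4]},
  {"fingers": 0.08, "linear": [1.5, 0, 8], "rot": [0, 0, 10]},
  {"fingers": 0.08, "linear": [1.5, 0, 8], "rot": [0, 0, 16]},
  {"fingers": 0.08, "linear": [1.5, 0, 8], "rot": [0, 0, 22]},
])

```text
time_s: 5.8
ee_pos: [0.5756, 0.0568, 0.1747]
orientation: [0.001, 0.235, 0.972, 0.0]
wrist_force: [-0.1, -0.6, 0.2]
finger_gap: 0.0789
```

Request:
step_arm([
  {"fingers": 0.08, "linear": [0, 0, 0], "rot": [0, 0, 6]},
  {"fingers": 0.08, "linear": [0, 0, 0], "rot": [0, 0, 12]},
  {"fingers": 0.08, "linear": [0, 0, 0], "rot": [0, 0, 18]},
  {"fingers": 0.08, "linear": [0, 0, 0], "rot": [0, 0, 24]},
  {"fingers": 0.08, "linear": [0, 0, 0], "rot": [0, 0, 30]},
])

```text
time_s: 6.3
ee_pos: [0.5749, 0.0566, 0.1742]
orientation: [0.001, 0.481, 0.877, 0.0]
wrist_force: [0.8, -0.6, -0.4]
finger_gap: 0.0785
```

```bash
sed -i 's/P=P\[(P\[:,2\]>.155)&(P\[:,2\]<.205)\]/P=P[(P[:,2]>.155)\&(P[:,2]<ZM)]/; s/^COV=/ZM=.205\nCOV=/' h.py; python3 -c "
import h; h.ZM=.191
from h import *
o=status('low'); plane(o,(.576,.0575))"
```

```text
t 6.3 pos [574.9  56.6 174.2] yaxis 32.5 tilt [ 0.001 -0.   ] F [ 0.8 -0.6 -0.4] T [-0.14 -0.04 -0.02] gap 78.5 q6 0.99
wrist (array([575.4,  57.1,  69.6, 186.3, 167. ,   1. ]), 8515, 19315)
ext (array([575.8,  57.7,  71.7, 186.7, 167.8,   2.7]), 307, 1013)
scene flange plane slope xy deg [ 0.2 -0.3] z 168.5 274 wing pts 116
side flange plane slope xy deg [ 0.8 -0.2] z 166.8 177 wing pts 133
wrist flange plane slope xy deg [ 0.1 -0. ] z 166.9 13932 wing pts 7645
```

Request:
step_arm([
  {"fingers": 0.08, "linear": [0, 0, 1], "rot": [0, 0, 6]},
  {"fingers": 0.08, "linear": [0, 0, 1], "rot": [0, 0, 12]},
  {"fingers": 0.08, "linear": [0, 0, 1], "rot": [0, 0, 18]},
  {"fingers": 0.08, "linear": [0, 0, 1], "rot": [0, 0, 24]},
  {"fingers": 0.08, "linear": [0, 0, 1], "rot": [0, 0, 30]},
])

```text
time_s: 6.95
ee_pos: [0.5746, 0.0566, 0.173]
orientation: [0.0, 0.69, 0.724, 0.0]
wrist_force: [0.1, -0.9, -0.1]
finger_gap: 0.0786
```

Request:
step_arm([
  {"fingers": 0.08, "linear": [0, 0, 0], "rot": [0, 0, 3]},
  {"fingers": 0.08, "linear": [0, 0, 0], "rot": [0, 0, 6]},
  {"fingers": 0.08, "linear": [0, 0, 0], "rot": [0, 0, 9]},
  {"fingers": 0.08, "linear": [0, 0, 0], "rot": [0, 0, 12]},
  {"fingers": 0.08, "linear": [0, 0, 0], "rot": [0, 0, 13]},
])

```text
time_s: 7.45
ee_pos: [0.5743, 0.0566, 0.1727]
orientation: [0.0, 0.767, 0.642, -0.0]
wrist_force: [0.4, -0.2, -0.4]
finger_gap: 0.0788
```

```bash
python3 -c "
import h; h.ZM=.191
from h import *
o=status('low'); plane(o,(.576,.0575))"
```

```text
t 7.45 pos [574.3  56.6 172.7] yaxis -10.2 tilt [-0. -0.] F [ 0.4 -0.2 -0.4] T [0.   0.03 0.02] gap 78.8 q6 1.73
wrist (array([575.3,  57.3,  29.2, 184.4, 165.1,   1.1]), 8745, 19529)
ext (array([576. ,  58.3,  30.8, 185.2, 165.8,   2.1]), 390, 1100)
scene flange plane slope xy deg [-0.1 -0.2] z 166.7 287 wing pts 181
side flange plane slope xy deg [0.2 0.2] z 164.8 250 wing pts 181
wrist flange plane slope xy deg [ 0.1 -0. ] z 165.0 14125 wing pts 7695
```

Request:
step_arm([
  {"fingers": 0.08, "linear": [0, 0, 0], "rot": [0, 0, 2]},
  {"fingers": 0.08, "linear": [0, 0, 0], "rot": [0, 0, 4]},
  {"fingers": 0.08, "linear": [0, 0, 0], "rot": [0, 0, 6]},
  {"fingers": 0.08, "linear": [0, 0, 0], "rot": [0, 0, 8]},
  {"fingers": 0.08, "linear": [0, 0, 0], "rot": [0, 0, 8]},
])

```text
time_s: 8.1
ee_pos: [0.5744, 0.0567, 0.1728]
orientation: [0.0, 0.809, 0.587, -0.0]
wrist_force: [0.6, -0.6, 0.0]
finger_gap: 0.079
```

Request:
step_arm([
  {"fingers": 0.08, "linear": [0, 0, 0], "rot": [0, 0, 1.5]},
  {"fingers": 0.08, "linear": [0, 0, 0], "rot": [0, 0, 3]},
  {"fingers": 0.08, "linear": [0, 0, 0], "rot": [0, 0, 3]},
])

```text
time_s: 8.4
ee_pos: [0.5744, 0.0567, 0.1728]
orientation: [0.0, 0.825, 0.566, 0.0]
wrist_force: [-0.1, 0.6, -0.0]
finger_gap: 0.0786
```

```bash
python3 -c "
import h; h.ZM=.191
from h import *
o=status('low'); plane(o,(.576,.0575))"
```

```text
t 8.4 pos [574.4  56.7 172.8] yaxis -21.1 tilt [ 0. -0.] F [-0.1  0.6 -0. ] T [ 0.02 -0.06  0.  ] gap 78.6 q6 1.93
wrist (array([575.2,  57.3,  18.4, 184. , 164.6,   1.1]), 8773, 19527)
ext (array([576.1,  57.7,  20. , 184.8, 165.3,   2.2]), 414, 1159)
scene flange plane slope xy deg [-0.2  0. ] z 166.0 326 wing pts 211
side flange plane slope xy deg [-0.2  0.5] z 164.4 271 wing pts 175
wrist flange plane slope xy deg [-0. -0.] z 164.6 14091 wing pts 7698
```

Request:
step_arm([
  {"fingers": 0.08, "linear": [0, 0, 0], "rot": [0, 0, 1.5]},
  {"fingers": 0.08, "linear": [0, 0, 0], "rot": [0, 0, 3]},
  {"fingers": 0.08, "linear": [0, 0, 0], "rot": [0, 0, 4.5]},
  {"fingers": 0.08, "linear": [0, 0, 0], "rot": [0, 0, 6]},
  {"fingers": 0.08, "linear": [0, 0, 0], "rot": [0, 0, 6]},
])

```text
time_s: 9.05
ee_pos: [0.5745, 0.0567, 0.1728]
orientation: [0.0, 0.853, 0.522, 0.0]
wrist_force: [-0.3, -0.5, 0.4]
finger_gap: 0.0785
```

```bash
python3 -c "
import h; h.ZM=.191
from h import *
o=status('low'); plane(o,(.576,.0575))"
```

```text
t 9.05 pos [574.5  56.7 172.8] yaxis -27.1 tilt [ 0. -0.] F [-0.3 -0.5  0.4] T [ 0.   -0.01  0.01] gap 78.5 q6 2.03
wrist (array([575.4,  57.2,  12.3, 184. , 164.6,   1.1]), 8766, 19522)
ext (array([576.4,  57.8,  13.4, 184.8, 165.3,   2.1]), 427, 1167)
scene flange plane slope xy deg [-0.   0.5] z 166.1 318 wing pts 218
side flange plane slope xy deg [ 0.2 -0.1] z 164.2 279 wing pts 173
wrist flange plane slope xy deg [-0. -0.] z 164.6 14130 wing pts 7716
```

Request:
step_arm([
  {"fingers": 0.08, "linear": [0, 0, 0], "rot": [0, 0, 1.5]},
  {"fingers": 0.08, "linear": [0, 0, 0], "rot": [0, 0, 3]},
  {"fingers": 0.08, "linear": [0, 0, 0], "rot": [0, 0, 4.5]},
  {"fingers": 0.08, "linear": [0, 0, 0], "rot": [0, 0, 6]},
  {"fingers": 0.08, "linear": [0, 0, 0], "rot": [0, 0, 6]},
])

```text
time_s: 9.7
ee_pos: [0.5733, 0.0562, 0.1725]
orientation: [0.0, 0.879, 0.476, -0.001]
wrist_force: [-3.8, -3.0, 1.7]
finger_gap: 0.079
```

```bash
python3 -c "
import h; h.ZM=.191
from h import *
o=status('low',cams=('wrist',)); plane(o,(.576,.0575))
cv2.imwrite('pics/e.png',o['wrist'][0]['frame'][:,:,::-1])"
```

```text
t 9.7 pos [573.3  56.2 172.5] yaxis -33.1 tilt [-0.002 -0.001] F [-3.8 -3.   1.7] T [-0.49  0.82  0.2 ] gap 79.0 q6 2.13
wrist (array([575.2,  57.4,   8.9, 184.2, 164.8,   1.1]), 8869, 19935)
wrist flange plane slope xy deg [-0.1 -0.3] z 164.8 14431 wing pts 7829
```

View pics/e.png

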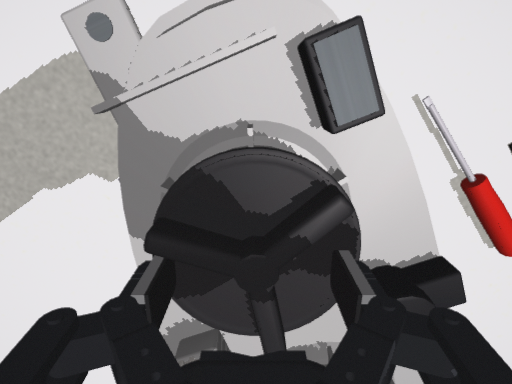

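The stop is reached: the wing no longer follows, force is about 5 N and the flange is level at 164.8 mm. One firmer nudge, then I'll back off and lift.

Request:
step_arm([
  {"fingers": 0.08, "linear": [0, 0, 0], "rot": [0, 0, 2]},
  {"fingers": 0.08, "linear": [0, 0, 0], "rot": [0, 0, 4]},
  {"fingers": 0.08, "linear": [0, 0, 0], "rot": [0, 0, 5]},
])

```text
time_s: 10.05
ee_pos: [0.5706, 0.0547, 0.1719]
orientation: [0.001, 0.899, 0.438, -0.005]
wrist_force: [-7.9, -6.9, 5.2]
finger_gap: 0.0785
```

```bash
python3 -c "
import h; h.ZM=.191
from h import *
o=status('low',cams=('wrist',)); plane(o,(.576,.0575))"
```

```text
t 10.05 pos [570.6  54.7 171.9] yaxis -38.1 tilt [-0.008 -0.005] F [-7.9 -6.9  5.2] T [-1.31  1.69  0.51] gap 78.5 q6 2.22
wrist (array([575.3,  57.7,   8.5, 184.4, 165. ,   1. ]), 9149, 20785)
wrist flange plane slope xy deg [-0.2 -0.6] z 165.0 14968 wing pts 8096
```

Request:
step_arm([
  {"fingers": 0.08, "linear": [0, 0, 0], "rot": [0, 0, -6]},
  {"fingers": 0.08, "linear": [0, 0, 0], "rot": [0, 0, -12]},
  {"fingers": 0.08, "linear": [0, 0, 0], "rot": [0, 0, -16]},
  {"fingers": 0.08, "linear": [0, 0, 0], "rot": [0, 0, -16]},
])

```text
time_s: 10.5
ee_pos: [0.5715, 0.0551, 0.1721]
orientation: [-0.0, 0.83, 0.558, -0.004]
wrist_force: [0.0, -0.2, -0.1]
finger_gap: 0.0786
```

Request:
step_arm([
  {"fingers": 0.08, "linear": [0, 0, -15], "rot": [0, 0, 0]},
  {"fingers": 0.08, "linear": [0, 0, -35], "rot": [0, 0, 0]},
  {"fingers": 0.08, "linear": [0, 0, -55], "rot": [0, 0, 0]},
  {"fingers": 0.08, "linear": [0, 0, -75], "rot": [0, 0, 0]},
  {"fingers": 0.08, "linear": [0, 0, -80], "rot": [0, 0, 0]},
])

```text
time_s: 11.0
ee_pos: [0.5744, 0.0556, 0.2562]
orientation: [0.002, 0.83, 0.558, -0.0]
wrist_force: [1.0, 0.3, -0.1]
finger_gap: 0.0787
```

```bash
python3 -c "
import h; h.ZM=.191
from h import *
o=status('low'); plane(o,(.576,.0575))
h.ZM=.205
print(fit(np.vstack([o['scene'][1],o['side'][1]]),'high'))
print(fit(o['side'][1],'high'))
s=arm.get_state(); M,_=tool(s); print(np.round(M.T@(np.array([.537,-.112,.242])-s['ee_pos'])*1000,1))
"
```

```text
t 11.0 pos [574.4  55.6 256.2] yaxis -22.2 tilt [ 0.001 -0.003] F [ 1.   0.3 -0.1] T [-0.02  0.05  0.02] gap 78.7 q6 1.94
wrist (array([575.2,  57.5,   8.6, 183.9, 164.6,   0. ]), 3412, 10781)
ext (array([5.763e+02, 5.780e+01, 8.500e+00, 1.844e+02, 1.653e+02, 3.000e-01]), 429, 1389)
scene flange plane slope xy deg [ 0.1 -0. ] z 166.0 430 wing pts 226
side flange plane slope xy deg [-0.   0.2] z 164.2 293 wing pts 165
wrist flange plane slope xy deg [ 0. -0.] z 164.6 7671 wing pts 3128
(array([ 5.374e+02, -1.123e+02,  1.119e+02,  1.948e+02,  1.759e+02,
        4.000e-01]), 434, 1183)
(array([ 5.368e+02, -1.129e+02,  1.127e+02,  1.943e+02,  1.751e+02,
        3.000e-01]), 244, 681)
[-168.4   30.5   11.3]
```

The low cover is home: its flange reads 164.6 mm with the tool clear, 11 mm below the start. Next I go above the high cover, with the finger axis turned to 22.5°.

Request:
step_arm([
  {"fingers": 0.08, "linear": [-30, 5, 0], "rot": [0, 0, -8]},
  {"fingers": 0.08, "linear": [-65, 11, 0], "rot": [0, 0, -16]},
  {"fingers": 0.08, "linear": [-100, 17, 0], "rot": [0, 0, -24]},
  {"fingers": 0.08, "linear": [-135, 23, 0], "rot": [0, 0, -32]},
  {"fingers": 0.08, "linear": [-170, 28, 0], "rot": [0, 0, -40]},
])

```text
time_s: 11.65
ee_pos: [0.533, -0.1134, 0.2518]
orientation: [-0.002, 0.587, 0.81, -0.003]
wrist_force: [0.3, -0.3, 0.8]
finger_gap: 0.0784
```

```bash
python3 -c "
from h import *
o=status('high'); plane(o,(.5365,-.1125))
cv2.imwrite('pics/f.png',np.hstack([o['side'][0]['frame'][90:330,150:400],o['wrist'][0]['frame'][80:320]])[:,:,::-1])"
```

```text
t 11.65 pos [ 533.  -113.4  251.8] yaxis 18.2 tilt [-0.007 -0.003] F [ 0.3 -0.3  0.8] T [0.   0.01 0.02] gap 78.4 q6 0.93
wrist (array([ 5.367e+02, -1.126e+02,  1.132e+02,  1.948e+02,  1.755e+02,
        1.000e-01]), 3346, 9131)
ext (array([ 5.371e+02, -1.122e+02,  1.122e+02,  1.950e+02,  1.758e+02,
        4.000e-01]), 428, 1187)
scene flange plane slope xy deg [-1.4 -0.6] z 176.6 266 wing pts 195
side flange plane slope xy deg [0.7 0.9] z 175.2 485 wing pts 241
wrist flange plane slope xy deg [-0.  0.] z 175.6 8242 wing pts 3341
```

View pics/f.png

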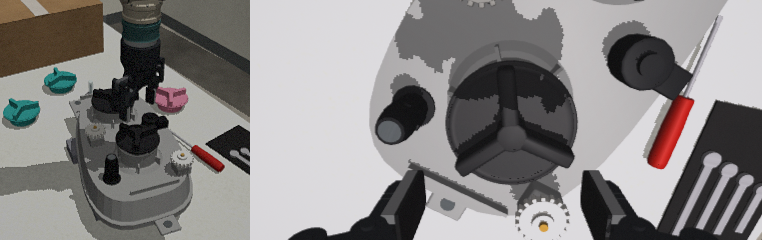

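The wrist crop shows the high cover's hub at (513,140), with the clip at (405,115) and the aim wheel at (543,215), both clear of the fingers. I'll correct the last few mm and 5°, then descend.

Request:
step_arm([
  {"fingers": 0.08, "linear": [0, 3.6, 10], "rot": [0, 0, -4.8]},
  {"fingers": 0.08, "linear": [0, 3.6, 20], "rot": [0, 0, -4.8]},
  {"fingers": 0.08, "linear": [0, 3.6, 30], "rot": [0, 0, -4.8]},
  {"fingers": 0.08, "linear": [0, 3.6, 40], "rot": [0, 0, -4.8]},
  {"fingers": 0.08, "linear": [0, 3.6, 40], "rot": [0, 0, -4.8]},
])

```text
time_s: 12.3
ee_pos: [0.5348, -0.1118, 0.2096]
orientation: [-0.004, 0.556, 0.831, -0.003]
wrist_force: [-0.5, 0.6, -0.8]
finger_gap: 0.0787
```

Request:
step_arm([
  {"fingers": 0.08, "linear": [-1.3, 1.3, 5], "rot": [-0.5, -0.2, 0]},
  {"fingers": 0.08, "linear": [-1.3, 1.3, 12], "rot": [-0.5, -0.2, 0]},
  {"fingers": 0.08, "linear": [-1.3, 1.3, 19], "rot": [-0.5, -0.2, 0]},
  {"fingers": 0.08, "linear": [-1.3, 1.3, 24], "rot": [-0.5, -0.2, 0]},
  {"fingers": 0.08, "linear": [-1.3, 1.3, 26], "rot": [-0.5, -0.2, 0]},
])

```text
time_s: 12.8
ee_pos: [0.5357, -0.1124, 0.1827]
orientation: [-0.001, 0.557, 0.831, -0.001]
wrist_force: [0.0, -0.1, -0.2]
finger_gap: 0.0783
```

```bash
python3 -c "
import h; h.ZM=.197
from h import *
o=status('high',cams=('wrist',)); plane(o,(.5365,-.1125))"
```

```text
t 12.8 pos [ 535.7 -112.4  182.7] yaxis 22.4 tilt [-0.002 -0.001] F [ 0.  -0.1 -0.2] T [0.04 0.05 0.05] gap 78.3 q6 0.86
wrist (array([ 536.8, -112.8,  113.5,  194.8,  175.5,    0.9]), 7432, 15603)
wrist flange plane slope xy deg [-0. -0.] z 175.6 14156 wing pts 7445
```

Request:
step_arm([
  {"fingers": 0.08, "linear": [0, 0, 0], "rot": [0, 0, -4]},
  {"fingers": 0.08, "linear": [0, 0, 0], "rot": [0, 0, -8]},
  {"fingers": 0.08, "linear": [0, 0, 0], "rot": [0, 0, -12]},
  {"fingers": 0.08, "linear": [0, 0, 0], "rot": [0, 0, -16]},
  {"fingers": 0.08, "linear": [0, 0, 0], "rot": [0, 0, -20]},
])

```text
time_s: 13.35
ee_pos: [0.5359, -0.1125, 0.183]
orientation: [-0.001, 0.403, 0.915, -0.001]
wrist_force: [0.5, 0.1, -0.0]
finger_gap: 0.0784
```

```bash
python3 -c "
import h; h.ZM=.197
from h import *
o=status('high',cams=('wrist',)); plane(o,(.5365,-.1125))"
```

```text
t 13.35 pos [ 535.9 -112.5  183. ] yaxis 42.5 tilt [-0.002 -0.001] F [ 0.5  0.1 -0. ] T [-0.03  0.07 -0.01] gap 78.4 q6 0.5
wrist (array([ 537.6, -113.3,    3.6,  194.8,  175.5,    0.9]), 7358, 15296)
wrist flange plane slope xy deg [ 0.  -0.1] z 175.6 14136 wing pts 7353
```

Turning freely and level: 113.5° to 123.6°. I'll continue.

Request:
step_arm([
  {"fingers": 0.08, "linear": [0, 0, 0], "rot": [0, 0, -4]},
  {"fingers": 0.08, "linear": [0, 0, 0], "rot": [0, 0, -8]},
  {"fingers": 0.08, "linear": [0, 0, 0], "rot": [0, 0, -12]},
  {"fingers": 0.08, "linear": [0, 0, 0], "rot": [0, 0, -16]},
])

```text
time_s: 13.8
ee_pos: [0.5361, -0.1126, 0.1833]
orientation: [-0.001, 0.27, 0.963, -0.001]
wrist_force: [-0.5, 0.1, 0.4]
finger_gap: 0.0783
```

```bash
python3 -c "
import h; h.ZM=.197
from h import *
o=status('high',cams=('wrist',)); plane(o,(.5365,-.1125))"
```

```text
t 13.8 pos [ 536.1 -112.6  183.3] yaxis 58.7 tilt [-0.002 -0.001] F [-0.5  0.1  0.4] T [-0.    0.06 -0.01] gap 78.3 q6 0.22
wrist (array([ 537.9, -112.8,   19.9,  194.8,  175.5,    0.9]), 7332, 15282)
wrist flange plane slope xy deg [ 0.  -0.1] z 175.6 14113 wing pts 7329
```

Request:
step_arm([
  {"fingers": 0.08, "linear": [0, 0, 0], "rot": [0, 0, -4]},
  {"fingers": 0.08, "linear": [0, 0, 0], "rot": [0, 0, -8]},
  {"fingers": 0.08, "linear": [0, 0, 0], "rot": [0, 0, -12]},
  {"fingers": 0.08, "linear": [0, 0, 0], "rot": [0, 0, -16]},
])

```text
time_s: 14.25
ee_pos: [0.5362, -0.1127, 0.1835]
orientation: [-0.001, 0.132, 0.991, -0.001]
wrist_force: [0.4, -0.5, -0.2]
finger_gap: 0.0787
```

```bash
python3 -c "
import h; h.ZM=.197
from h import *
o=status('high',cams=('wrist',)); plane(o,(.5365,-.1125))"
```

```text
t 14.25 pos [ 536.2 -112.7  183.5] yaxis 74.8 tilt [-0.001 -0.001] F [ 0.4 -0.5 -0.2] T [-0.03  0.04 -0.07] gap 78.7 q6 -0.06
wrist (array([ 537.9, -112.4,   36. ,  194.8,  175.5,    0.9]), 7277, 15274)
wrist flange plane slope xy deg [ 0.1 -0.1] z 175.5 14103 wing pts 7305
```

Request:
step_arm([
  {"fingers": 0.08, "linear": [0, 0, 0], "rot": [0, 0, -4]},
  {"fingers": 0.08, "linear": [0, 0, 0], "rot": [0, 0, -8]},
  {"fingers": 0.08, "linear": [0, 0, 0], "rot": [0, 0, -12]},
])

```text
time_s: 14.6
ee_pos: [0.5364, -0.1128, 0.1837]
orientation: [-0.0, 0.027, 1.0, -0.001]
wrist_force: [0.1, 0.6, 0.1]
finger_gap: 0.0784
```

```bash
python3 -c "
import h; h.ZM=.197
from h import *
o=status('high',cams=('wrist',)); plane(o,(.5365,-.1125))"
```

```text
t 14.6 pos [ 536.4 -112.8  183.7] yaxis 86.9 tilt [-0.001 -0.001] F [0.1 0.6 0.1] T [ 0.01  0.05 -0.  ] gap 78.4 q6 -0.27
wrist (array([ 537.6, -112.4,   48.5,  187.8,  168.4,    1.6]), 7154, 14695)
wrist flange plane slope xy deg [-0.1 -0.1] z 168.4 13451 wing pts 6573
```

It dropped cleanly: flange 168.4 mm, level. I'll lower the tool and screw clockwise, expecting a stop about 90° on.

Request:
step_arm([
  {"fingers": 0.08, "linear": [0, 0, 2], "rot": [0, 0, 5]},
  {"fingers": 0.08, "linear": [0, 0, 6], "rot": [0, 0, 7]},
  {"fingers": 0.08, "linear": [0, 0, 10], "rot": [0, 0, 10]},
  {"fingers": 0.08, "linear": [0, 0, 10], "rot": [0, 0, 16]},
  {"fingers": 0.08, "linear": [0, 0, 10], "rot": [0, 0, 22]},
])

```text
time_s: 15.15
ee_pos: [0.5363, -0.1128, 0.1736]
orientation: [-0.0, 0.22, 0.976, -0.001]
wrist_force: [0.2, -0.2, -0.0]
finger_gap: 0.0788
```

Request:
step_arm([
  {"fingers": 0.08, "linear": [0, 0, 0], "rot": [0, 0, 6]},
  {"fingers": 0.08, "linear": [0, 0, 0], "rot": [0, 0, 12]},
  {"fingers": 0.08, "linear": [0, 0, 0], "rot": [0, 0, 18]},
  {"fingers": 0.08, "linear": [0, 0, 0], "rot": [0, 0, 24]},
  {"fingers": 0.08, "linear": [0, 0, 0], "rot": [0, 0, 30]},
])

```text
time_s: 15.65
ee_pos: [0.5365, -0.1128, 0.1737]
orientation: [-0.0, 0.468, 0.883, -0.001]
wrist_force: [-0.7, -0.2, -0.1]
finger_gap: 0.0786
```

```bash
python3 -c "
import h; h.ZM=.191
from h import *
o=status('high',cams=('wrist',)); plane(o,(.5365,-.1125))"
```

```text
t 15.65 pos [ 536.5 -112.8  173.7] yaxis 34.1 tilt [-0.001 -0.001] F [-0.7 -0.2 -0.1] T [-0.07  0.06  0.  ] gap 78.6 q6 0.65
wrist (array([ 537.5, -113.5,   11. ,  185.9,  166.6,    1.3]), 7670, 15535)
wrist flange plane slope xy deg [-0.3 -0.1] z 166.6 14316 wing pts 7344
```

Request:
step_arm([
  {"fingers": 0.08, "linear": [0, 0, 0.5], "rot": [0, 0, 6]},
  {"fingers": 0.08, "linear": [0, 0, 0.5], "rot": [0, 0, 12]},
  {"fingers": 0.08, "linear": [0, 0, 0.5], "rot": [0, 0, 18]},
  {"fingers": 0.08, "linear": [0, 0, 0.5], "rot": [0, 0, 24]},
  {"fingers": 0.08, "linear": [0, 0, 0.5], "rot": [0, 0, 30]},
])

```text
time_s: 16.2
ee_pos: [0.5366, -0.1128, 0.1733]
orientation: [0.0, 0.684, 0.729, -0.001]
wrist_force: [-0.5, -0.2, -0.2]
finger_gap: 0.0787
```

Request:
step_arm([
  {"fingers": 0.08, "linear": [0, 0, 0], "rot": [0, 0, 4]},
  {"fingers": 0.08, "linear": [0, 0, 0], "rot": [0, 0, 8]},
  {"fingers": 0.08, "linear": [0, 0, 0], "rot": [0, 0, 12]},
  {"fingers": 0.08, "linear": [0, 0, 0], "rot": [0, 0, 15]},
  {"fingers": 0.08, "linear": [0, 0, 0], "rot": [0, 0, 17]},
])

```text
time_s: 16.7
ee_pos: [0.5368, -0.1127, 0.1734]
orientation: [0.0, 0.785, 0.619, -0.0]
wrist_force: [0.1, -0.2, 0.2]
finger_gap: 0.0788
```

```bash
python3 -c "
import h; h.ZM=.191
from h import *
o=status('high',cams=('wrist',)); plane(o,(.5365,-.1125))"
```

```text
t 16.7 pos [ 536.8 -112.7  173.4] yaxis -13.5 tilt [-0.    -0.001] F [ 0.1 -0.2  0.2] T [ 0.02  0.01 -0.05] gap 78.8 q6 1.48
wrist (array([ 536.5, -113.5,   82.4,  184. ,  164.6,    1.5]), 7758, 15511)
wrist flange plane slope xy deg [-0.  -0.1] z 164.7 14202 wing pts 7230
```

Request:
step_arm([
  {"fingers": 0.08, "linear": [0, 0, 0], "rot": [0, 0, 2]},
  {"fingers": 0.08, "linear": [0, 0, 0], "rot": [0, 0, 4]},
  {"fingers": 0.08, "linear": [0, 0, 0], "rot": [0, 0, 6]},
  {"fingers": 0.08, "linear": [0, 0, 0], "rot": [0, 0, 8]},
  {"fingers": 0.08, "linear": [0, 0, 0], "rot": [0, 0, 8]},
])

```text
time_s: 17.25
ee_pos: [0.5378, -0.112, 0.1739]
orientation: [0.0, 0.826, 0.563, 0.001]
wrist_force: [1.9, 2.9, 0.8]
finger_gap: 0.0787
```

```bash
python3 -c "
import h; h.ZM=.191
from h import *
o=status('high',cams=('wrist',)); plane(o,(.5365,-.1125))"
```

```text
t 17.25 pos [ 537.8 -112.   173.9] yaxis -21.5 tilt [0.002 0.001] F [1.9 2.9 0.8] T [ 0.68 -0.51  0.18] gap 78.7 q6 1.62
wrist (array([ 536.4, -113.8,   77.5,  184.5,  165.2,    1.5]), 7591, 15221)
wrist flange plane slope xy deg [0.2 0.5] z 165.2 13985 wing pts 7158
```

Stop reached at the expected angle. A firmer nudge, then back off and lift.

Request:
step_arm([
  {"fingers": 0.08, "linear": [0, 0, 0], "rot": [0, 0, 2]},
  {"fingers": 0.08, "linear": [0, 0, 0], "rot": [0, 0, 4]},
  {"fingers": 0.08, "linear": [0, 0, 0], "rot": [0, 0, 5]},
])

```text
time_s: 17.6
ee_pos: [0.5396, -0.1098, 0.1742]
orientation: [-0.001, 0.849, 0.528, 0.004]
wrist_force: [5.6, 8.7, -0.7]
finger_gap: 0.0782
```

Request:
step_arm([
  {"fingers": 0.08, "linear": [0, 0, 0], "rot": [0, 0, -5]},
  {"fingers": 0.08, "linear": [0, 0, 0], "rot": [0, 0, -11]},
  {"fingers": 0.08, "linear": [0, 0, 0], "rot": [0, 0, -14]},
  {"fingers": 0.08, "linear": [0, 0, 0], "rot": [0, 0, -14]},
])

```text
time_s: 18.0
ee_pos: [0.5391, -0.1102, 0.1741]
orientation: [-0.0, 0.779, 0.627, 0.004]
wrist_force: [-0.1, 0.9, -0.4]
finger_gap: 0.0785
```

Request:
step_arm([
  {"fingers": 0.08, "linear": [0, 0, -15], "rot": [0, 0, 0]},
  {"fingers": 0.08, "linear": [0, 0, -35], "rot": [0, 0, 0]},
  {"fingers": 0.08, "linear": [0, 0, -55], "rot": [0, 0, 0]},
  {"fingers": 0.08, "linear": [0, 0, -75], "rot": [0, 0, 0]},
  {"fingers": 0.08, "linear": [0, 0, -80], "rot": [0, 0, 0]},
])

```text
time_s: 18.5
ee_pos: [0.5399, -0.1114, 0.2566]
orientation: [0.002, 0.779, 0.627, 0.005]
wrist_force: [-0.1, -0.5, -1.1]
finger_gap: 0.0783
```

```bash
python3 -c "
import h; h.ZM=.191
from h import *
o=status('high'); plane(o,(.5365,-.1125))
print('low',fit(np.vstack([o['scene'][1],o['side'][1]]),'low')); plane(o,(.5755,.0573))
cv2.imwrite('pics/g.png',np.hstack([o['side'][0]['frame'][60:330,80:400],o['wrist'][0]['frame'][60:330,40:]])[:,:,::-1])"
```

```text
t 18.5 pos [ 539.9 -111.4  256.6] yaxis -12.4 tilt [0.009 0.003] F [-0.1 -0.5 -1.1] T [-0.   -0.04 -0.03] gap 78.3 q6 1.46
wrist (array([ 536.7, -113.1,   77.4,  183.9,  164.6,    0. ]), 2929, 8086)
ext (array([ 5.373e+02, -1.124e+02,  7.730e+01,  1.840e+02,  1.651e+02,
        4.000e-01]), 424, 1158)
scene flange plane slope xy deg [ 0.  -0.1] z 166.1 329 wing pts 189
side flange plane slope xy deg [0.4 0.1] z 164.4 453 wing pts 239
wrist flange plane slope xy deg [-0.  -0.1] z 164.7 7347 wing pts 2924
low (array([5.763e+02, 5.810e+01, 8.800e+00, 1.848e+02, 1.655e+02, 3.000e-01]), 301, 1262)
scene flange plane slope xy deg [0.  0.2] z 166.1 434 wing pts 226
side flange plane slope xy deg [0.3 0.2] z 164.2 223 wing pts 45
wrist flange plane slope xy deg [-0.2 -1.4] z 163.6 1264 wing pts 338
```

View pics/g.png

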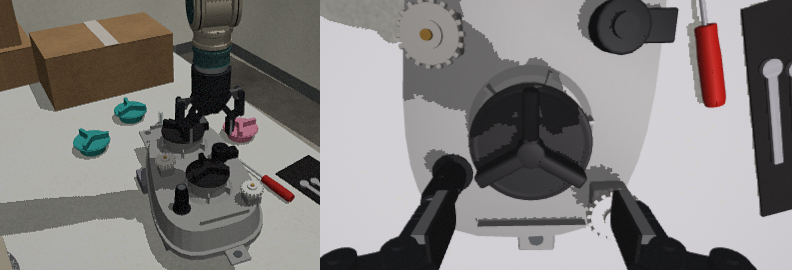

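Both covers sit level and home. In the wrist crop the high hub is at (531,152), and the clip and the wheels are undisturbed. I'll hand in.

```bash
python3 -c "
from station import arm
print(arm.hand_in())"
```

```text
the job is handed in; nothing more can be done
None
```

Both covers were turned back until they dropped about 7 mm into their threads. I then screwed each one clockwise to its hard stop, backed the fingers off, lifted clear and handed in at about 18.7 s of the 67 s.

- **Height:** both flange tops read 164.6–164.7 mm in the wrist camera, about 11 mm below where they started, so they are on the rims. They are level to about 0.1°. The external cameras read between 164.2 and 166.1 mm; they were similarly spread before the work.
- **Stops:** each cover stopped about 92–93° after its drop angle. A final push of about 10–12 N moved neither any further.
- **Tilt on the way:** the low cover tipped about 5.6° at its drop point with the finger still pushing. It settled level and seated once I backed off; the high cover dropped cleanly.
- **Aim wheels and loose parts:** I planned the moves to miss them, and they looked undisturbed in the last picture. I did not measure the wheel angles.
- **One reading disagreed:** the last wrist view of the low cover, at the frame's edge and partly hidden, gave a 1.4° slope. I disregarded it because the earlier clear view and the other cameras showed it level.

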